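# Line up sample jars by height from the burner

## Robot

A 6-joint arm with a two-finger parallel gripper is mounted at the origin on the work surface. World frame = base frame: x ahead of the robot, y to its left, z up, the work surface at z = 0. Lengths are in mm, angles in rad, forces in N, time in s.
With the tool pointing down it reaches from about 250 to 725 mm from the base axis. Payload 9.7 kg.
Tool frame: the origin (TCP) lies between the finger pads; the fingertips stand 17 mm ahead of it and the grasp point (between the pads) lies 2 mm behind it; z points along the fingers, y is the direction in which the jaws open and shut (so a half turn about z gives the same grasp; the last joint's range is limited). The gripper opens to 85 mm and grips with 20 to 120 N. Pads are 22 mm wide; open, the fingers measure 114 mm over their backs; the gripper's body (76 mm by 85 mm) begins 54 mm behind the grasp point. The pads swing forward as they close: fully open they stand 13 mm farther back than shut.
Start: joints at [1.197, 0.087, 0.176, 1.66, 0, 1.571], TCP at [200.833, 512.019, 248.284] pointing down, gripper open.
Joint ranges: [-3.13, 3.13], [-0.85, 1.81], [-1.15, 1.24], [-2.2, 2.28], [-1.44, 1.52], [-3.14, 3.14]. Speed limits (rad/s): [2.22, 2.22, 2.57, 3.14, 3.14, 3.14].

## Interface

Orientations are given as [roll, pitch, yaw] about the fixed x, y, z axes, in that order (R = Rz(yaw) Ry(pitch) Rx(roll)).
In Python, from workcell import sensors, cams, ticket gives the robot as it stands.
- The arm moves only by the tool jog_arm, never from a script. Its argument "motion" is a list of rows, each an object of numbers: "tx", "ty", "tz": the shift along the tool's x, y, z as a fraction of full scale; "wx", "wy", "wz": the turn, a rotation vector about the tool's x, y, z as a fraction of full scale. A call has 1 to 8 rows; each row is the pose to reach, as a shift and turn from the pose commanded when the call began, along the tool's axes at that moment, turning the shorter way round; what a row does not reach only later rows make up. Full scale, the value 1, is 0.25 m for a shift and 180 degrees for a turn. A row lasts 1/12 s, in which the tool goes at most 41.7 mm and 7.16 degrees, less where a joint would pass 70% of its speed; a pose out of reach is approached as far as the arm can. A call with a number of a shift or a turn outside -1 to 1 is refused whole. A call with a gripper value outside its range is refused whole. "fingers" is the closure, from 0 (fully open) to 1 (shut), set as the call begins (left out, the last holds). The fingers move at their own pace and stop on an object; "grip_force" is the grip in N (left out, the last holds). Time passes only in rows, so rows that repeat a pose let the fingers close. It gives the time, the measured TCP pose, the force and the opening at its end, in the units of the state.
- sensors.read_state(): the state, without advancing time (a new reading comes with each control period).
- cams.grab_frame(name): name is "scene" or "top" or "wrist"; returns the picture (480x640x3 uint8, blue, green, red); there is no depth.
- cams.camera_model(name): a dict with "fx", "fy", "cx", "cy" (pixels), "k1" (the pictures are not rectified: a ray, as slopes to the right and down, at radius r is drawn at 1 + k1 r^2 times it, then the intrinsics apply), "xyz" and "rotation" of the camera in the world. Camera axes: x right, y down, z forward; pixel columns grow to the right and rows downward; lengths in mm; the calibration is good to about 2 mm. A picture is of the moment at which its call begins: read the wrist's pose just before it. camera_model takes no time and is no camera call; for the wrist camera it gives the pose at the moment of the call.
- ticket.hand_in(): hands the job in, once; it reports no verdict.
The state is a dict: "time_s": time; "joint_pos": joint angles; "qvel": joint speeds; "joint_torque": joint torques, N m; "tool_pos": TCP position; "orientation": TCP orientation; "force": force on the tool from outside, world axes, zero at the start; "wrist_torque": the same for the moment, N m; "gripper_width": opening from 0.0 (shut) to 1.0 (fully open).
Only numpy, scipy, OpenCV 4.12 (cv2) and the standard library are available. Lean on these libraries where they do the work, as an engineer would, in place of code of your own. Each camera call takes 0.05 s, during which the arm holds its last target. There are 200 camera calls.

## Task

Stand the four black-capped amber jars on the row of four cork pads, one upright in the middle of each pad, in order of height: the shortest on the pad next to the gas burner, then taller and taller, the tallest at the far end of the row. Keep the jars upright as you move them and do not bump the burner.

Things in the scene. Friction and masses are not known exactly. Their poses are not given: they have to be found in the camera images.
- jar_46_mid (a point): the shortest of four empty, closed, straight-sided round jars of amber glass with a flat black screw cap as wide as the jar: 46 mm high with its cap (the cap is the top 15 mm), 46 mm in diameter, about 70 g, standing upright and loose on the bench. The point is the jar's centre, half-way up (23 mm above its underside); z points up the jar's axis.
- jar_60_mid (a point): the second shortest of four empty, closed, straight-sided round jars of amber glass with a flat black screw cap as wide as the jar: 60 mm high with its cap (the cap is the top 15 mm), 36 mm in diameter, about 60 g, standing upright and loose on the bench. The point is the jar's centre, half-way up (30 mm above its underside); z points up the jar's axis.
- jar_75_mid (a point): the second tallest of four empty, closed, straight-sided round jars of amber glass with a flat black screw cap as wide as the jar: 75 mm high with its cap (the cap is the top 15 mm), 50 mm in diameter, about 120 g, standing upright and loose on the bench. The point is the jar's centre, half-way up (37.5 mm above its underside); z points up the jar's axis.
- jar_90_mid (a point): the tallest of four empty, closed, straight-sided round jars of amber glass with a flat black screw cap as wide as the jar: 90 mm high with its cap (the cap is the top 15 mm), 42 mm in diameter, about 110 g, standing upright and loose on the bench. The point is the jar's centre, half-way up (45 mm above its underside); z points up the jar's axis.
- pad_a: one of four equal round cork pads, 66 mm in diameter and 4 mm thick, fixed on a flat 4 mm thick steel plate so that the cork's top is 8 mm above the bench. The four lie roughly in a straight row, about 90 mm apart, in any order of their names. The origin is the centre of the pad's underside (4 mm below its top), z up.
- pad_b: one of four equal round cork pads, 66 mm in diameter and 4 mm thick, fixed on a flat 4 mm thick steel plate so that the cork's top is 8 mm above the bench. The four lie roughly in a straight row, about 90 mm apart, in any order of their names. The origin is the centre of the pad's underside (4 mm below its top), z up.
- pad_c: one of four equal round cork pads, 66 mm in diameter and 4 mm thick, fixed on a flat 4 mm thick steel plate so that the cork's top is 8 mm above the bench. The four lie roughly in a straight row, about 90 mm apart, in any order of their names. The origin is the centre of the pad's underside (4 mm below its top), z up.
- pad_d: one of four equal round cork pads, 66 mm in diameter and 4 mm thick, fixed on a flat 4 mm thick steel plate so that the cork's top is 8 mm above the bench. The four lie roughly in a straight row, about 90 mm apart, in any order of their names. The origin is the centre of the pad's underside (4 mm below its top), z up.
- burner: small laboratory gas burner, unlit and fixed to the bench, standing about 120 mm beyond the first pad at one end of the row (either end): dark round foot 68 mm in diameter and 12 mm high, slim upright steel tube with a dark tip, 130 mm high in all. At the other end of the row, as far off, stands a fixed white wash bottle, 158 mm high, not used. The origin is the centre of the foot's underside, z up.
Not all that is in view belongs to the job. What is shaped like the part that bears jar_75_mid but pink is not meant. What is shaped like the part that bears jar_60_mid but blue is not meant.

How it is judged (in metres and radians):
At the end, for the whole second after the job is handed in: Counted from the burner the pads carry the 46, 60, 75 and 90 mm jars, each upright (within 0.1 rad), at rest, its axis within 12 mm of its pad's centre and its height within 5 mm of standing on the cork ((horizontal distance between jar_46_mid and pad_a below 0.012 m or horizontal distance between jar_46_mid and pad_b below 0.012 m or horizontal distance between jar_46_mid and pad_c below 0.012 m or horizontal distance between jar_46_mid and pad_d below 0.012 m) and horizontal distance between jar_46_mid and burner between 0.08 and 0.165 m and height (world z) of jar_46_mid between 0.026 and 0.036 m and angle between each of jar_46_mid, jar_60_mid, jar_75_mid, jar_90_mid's own z axis and vertical below 0.1 rad and linear speed of each of jar_46, jar_60, jar_75, jar_90 below 0.02 m/s and (horizontal distance between jar_60_mid and pad_a below 0.012 m or horizontal distance between jar_60_mid and pad_b below 0.012 m or horizontal distance between jar_60_mid and pad_c below 0.012 m or horizontal distance between jar_60_mid and pad_d below 0.012 m) and horizontal distance between jar_60_mid and burner between 0.165 and 0.255 m and height (world z) of jar_60_mid between 0.033 and 0.043 m and (horizontal distance between jar_75_mid and pad_a below 0.012 m or horizontal distance between jar_75_mid and pad_b below 0.012 m or horizontal distance between jar_75_mid and pad_c below 0.012 m or horizontal distance between jar_75_mid and pad_d below 0.012 m) and horizontal distance between jar_75_mid and burner between 0.255 and 0.345 m and height (world z) of jar_75_mid between 0.0405 and 0.0505 m and (horizontal distance between jar_90_mid and pad_a below 0.012 m or horizontal distance between jar_90_mid and pad_b below 0.012 m or horizontal distance between jar_90_mid and pad_c below 0.012 m or horizontal distance between jar_90_mid and pad_d below 0.012 m) and horizontal distance between jar_90_mid and burner between 0.345 and 0.44 m and height (world z) of jar_90_mid between 0.048 and 0.058 m); the robot touches nothing.
It fails at once if the 46 mm jar is tipped by more than about 30 degrees (angle between jar_46_mid's own z axis and vertical above 0.52 rad).
It fails at once if the 60 mm jar is tipped by more than about 30 degrees (angle between jar_60_mid's own z axis and vertical above 0.52 rad).
It fails at once if the 75 mm jar is tipped by more than about 30 degrees (angle between jar_75_mid's own z axis and vertical above 0.52 rad).
It fails at once if the 90 mm jar is tipped by more than about 30 degrees (angle between jar_90_mid's own z axis and vertical above 0.52 rad).
It fails at once if anything pushes on the burner with more than 2 N (contact force between burner and anything else above 2 N).
It also fails if it takes over 109 s, if anything falls off the work surface, if the arm or the gripper's body presses on something with over 40 N, if the wrist force passes 120 N, or if a joint passes its speed limit or range.

## Working session

There is one attempt and no reset: what is moved stays moved. The work goes in short steps, Python scripts to look and compute and a tool call to move; the robot and the scene stay as the last step left them, time stands still between calls to the robot, and variables do not carry over. Pictures are saved under pics/ and viewed, about 12 in all and at most 16, crops included, and the job is handed in when it is done.

Besides the shell and the picture viewer there is one more tool, called after "Emit:" as name(argument=value, ...) on one line, values as JSON. jog_arm: Moves the arm, as the interface text tells. Shift numbers are shares of 0.25 m and turn numbers shares of 180 degrees, none past 1 either way. Its arguments: {"type":"object","properties":{"motion":{"type":"array","items":{"type":"object","properties":{"tx":{"type":"number"},"ty":{"type":"number"},"tz":{"type":"number"},"wx":{"type":"number"},"wy":{"type":"number"},"wz":{"type":"number"}}}},"fingers":{"type":"number"},"grip_force":{"type":"number"}},"required":["motion"]}

```bash
mkdir -p pics; ls; python3 - <<'E'
from workcell import sensors, cams
import cv2
print(sensors.read_state())
for n in("scene","top"):
    cv2.imwrite(f"pics/{n}0.png",cams.grab_frame(n)); print(n,cams.camera_model(n))
print(cams.camera_model("wrist"))
E
```

```text
pics
{'time_s': 0.0, 'joint_pos': array([1.19698547e+00, 8.74693014e-02, 1.75105613e-01, 1.65980259e+00,
       2.84892784e-05, 1.57080855e+00]), 'qvel': array([ 3.72463283e-05, -9.13570134e-05,  5.04733845e-04,  8.84467979e-04,
       -1.22033798e-04, -9.89044179e-04]), 'joint_torque': array([-3.71671291e-06, -5.20390391e+01,  4.64807189e+01,  1.62577943e-02,
       -1.62533922e-05, -2.90986111e-05]), 'tool_pos': array([200.75504414, 511.81972863, 247.56335074]), 'orientation': array([-3.14022271e+00, -2.84725056e-05,  2.76776954e+00]), 'force': array([ 0.52892261, -0.69011611, -0.33030698]), 'wrist_torque': array([-0.00386984,  0.05070465,  0.0090582 ]), 'gripper_width': 0.9995261165381822}
scene {'fx': 496.75962775487005, 'fy': 496.75962775487005, 'cx': 316.65287130982915, 'cy': 230.62185846501882, 'k1': -0.13253052168539514, 'xyz': array([1086.53585385, -376.75330479,  571.81879135]), 'rotation': array([-2.21969453,  0.01146824,  0.94486839])}
top {'fx': 621.3421927819575, 'fy': 621.3421927819575, 'cx': 335.00173615013955, 'cy': 244.1981589016449, 'k1': -0.013481096510314134, 'xyz': array([ 465.73994135,   17.19509107, 1069.59292819]), 'rotation': array([-3.04178407, -0.01483944, -1.56851011])}
{'fx': 333.9261712985042, 'fy': 333.9261712985042, 'cx': 323.04036847066936, 'cy': 240.4196029842183, 'k1': -0.04116255067825258, 'xyz': array([124.13878729, 541.4013269 , 373.838912  ]), 'rotation': array([2.81759386e+00, 2.11703082e-04, 1.19720242e+00])}
```

View pics/top0.png

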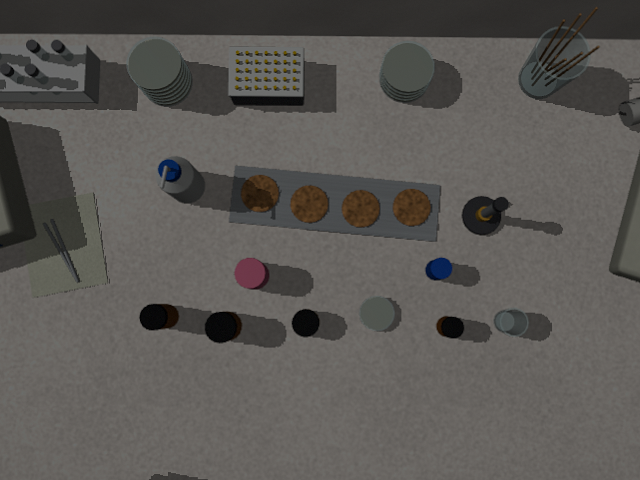

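View pics/scene0.png

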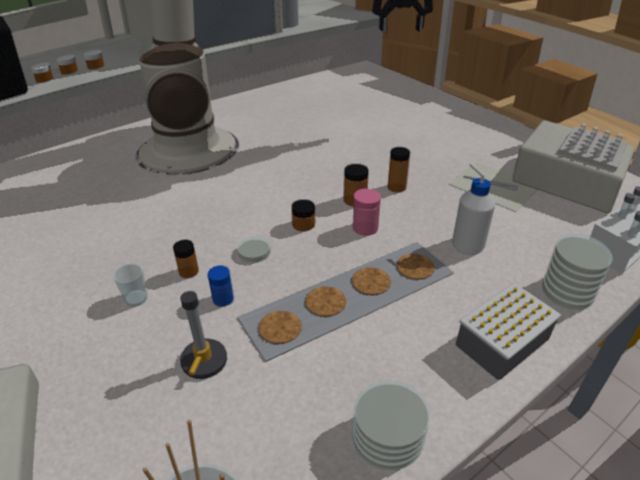

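The top view shows caps at (154,317) for the 90 mm jar, (221,327) for the 75, (306,323) for the 46 and (452,327) for the 60. The pads are at (260,194), (309,204), (361,209) and (411,207). The burner foot is at (482,216), on the right, and the wash bottle is on the left. The pink jar (251,273) and the blue jar (439,269) are decoys.

```bash
cat > h.py <<'E'
import numpy as np, cv2
from scipy.spatial.transform import Rotation as Rn
from scipy.optimize import least_squares
def proj(P,m):
    R=Rn.from_euler('xyz',m['rotation']).as_matrix()
    c=(np.atleast_2d(P)-m['xyz'])@R; s=c[:,:2]/c[:,2:]
    s=s*(1+m['k1']*(s**2).sum(1,keepdims=True))
    return s*[m['fx'],m['fy']]+[m['cx'],m['cy']]
def unproj(uv,z,m):
    f=lambda p: proj([p[0],p[1],z],m)[0]-uv
    return least_squares(f,[450,0]).x
a=np.linspace(0,2*np.pi,60)
def ring(x,y,z,r): return np.c_[x+r*np.cos(a),y+r*np.sin(a),0*a+z]
def cen(p):
    M=cv2.moments(cv2.convexHull(np.float32(p))); return np.array([M['m10'],M['m01']])/M['m00']
def fit(uv,m,r,zs):
    "world xy of a vertical cylinder (between heights zs) whose silhouette centroid is uv"
    f=lambda p: cen(np.vstack([proj(ring(*p,z,r),m) for z in zs]))-uv
    s=least_squares(f,unproj(uv,zs[-1],m),diff_step=1e-4).x
    H=cv2.convexHull(np.float32(np.vstack([proj(ring(*s,z,r),m) for z in zs])))
    return s,cv2.contourArea(H)
def blob(mask,seed):
    n,l,st,c=cv2.connectedComponentsWithStats(mask.astype(np.uint8))
    d=[np.hypot(*(c[i]-seed)) if st[i,4]>80 else 1e9 for i in range(n)]; d[0]=1e9
    i=int(np.argmin(d)); h=cv2.findContours((l==i).astype(np.uint8),0,1)[0][0]
    H=cv2.convexHull(np.vstack([h+[[dx,dy]] for dx in(-.5,.5) for dy in(-.5,.5)]).astype(np.float32)) 
    return cen(H),cv2.contourArea(H)
E
cat > m.py <<'E'
from h import *
from workcell import cams
import sys
im=cams.grab_frame("top"); m=cams.camera_model("top")
hsv=cv2.cvtColor(im,cv2.COLOR_BGR2HSV)
black=im.max(2)<28
print('caps sample',im[317,154],im[327,221],im[317,165],im[204,309],im[190,280])
for n,seed,D,H in((46,(306,323),46,46),(60,(452,327),36,60),(75,(221,327),50,75),(90,(154,317),42,90)):
    uv,A=blob(black,seed); s,Am=fit(uv,m,D/2,(H-15,H)); print(n,uv.round(1),s.round(1),A,round(Am))
cork=(hsv[...,1]>90)&(hsv[...,0]<22)
for n,seed in((46,(411,207)),(60,(361,209)),(75,(309,204)),(90,(260,194))):
    uv,A=blob(cork,seed); s,Am=fit(uv,m,33,(4,8)); print('pad',n,uv.round(1),s.round(1),A,round(Am))
uv,A=blob(im.max(2)<60,(482,216));print('burner',uv,fit(uv,m,34,(0,12)),A)
E
python3 m.py
```

```text
caps sample [8 8 6] [10  9  7] [4 3 3] [27 48 70] [63 62 60]
46 [305.3 322.5] [439.5  50.5] 601.5 629
60 [451.9 327. ] [ 432.9 -188.2] 412.0 426
75 [222.5 326.4] [433.6 181.7] 917.0 826
90 [158.3 316.4] [449.5 280.5] 842.5 632
pad 46 [411.3 206.9] [ 637.8 -130.6] 1134.0 1138
pad 60 [360.3 208.1] [635.3 -42. ] 1143.5 1140
pad 75 [308.8 203.6] [642.7  47.2] 1133.0 1142
pad 90 [259.4 192.9] [661.1 132.8] 1141.0 1143
burner [485.10417346 214.16666667] (array([ 625.67855751, -258.73203877]), 1264.161858657375) 1533.5
```

```bash
python3 - <<'E'
from h import *
from workcell import cams
im=cams.grab_frame("top"); m=cams.camera_model("top")
print(im[317,140:182].tolist()); print(im[327,204:244].tolist())
for t in (3,5,7):
  b=(im.max(2)<28)&(im[...,2].astype(int)-im[...,0]<=t)
  for n,seed,D,H in((46,(306,323),46,46),(60,(452,327),36,60),(75,(221,327),50,75),(90,(154,317),42,90)):
    uv,A=blob(b,seed); s,Am=fit(uv,m,D/2,(H-15,H)); print(t,n,uv.round(1),s.round(1),A,round(Am))
E
```

```text
[[1, 2, 2], [7, 8, 7], [10, 9, 8], [9, 6, 4], [8, 7, 9], [8, 7, 7], [10, 9, 8], [8, 6, 7], [9, 6, 7], [9, 8, 7], [5, 7, 7], [8, 7, 6], [11, 9, 9], [8, 7, 8], [9, 9, 8], [7, 6, 6], [6, 7, 6], [8, 7, 10], [8, 6, 6], [7, 6, 9], [9, 10, 8], [8, 8, 7], [8, 6, 5], [8, 8, 6], [11, 8, 9], [6, 7, 5], [0, 0, 0], [3, 4, 9], [4, 13, 25], [4, 14, 25], [4, 12, 25], [5, 15, 26], [3, 14, 25], [5, 14, 25], [3, 11, 25], [4, 14, 26], [3, 13, 25], [0, 5, 22], [25, 29, 37], [51, 53, 57], [58, 60, 62], [57, 59, 62]]
[[50, 51, 53], [17, 19, 18], [4, 5, 4], [8, 7, 7], [8, 8, 9], [9, 10, 8], [8, 6, 7], [9, 10, 9], [7, 6, 6], [7, 6, 6], [7, 7, 6], [7, 7, 6], [12, 10, 10], [7, 6, 6], [9, 7, 7], [8, 6, 7], [8, 10, 8], [9, 9, 11], [6, 7, 6], [5, 3, 3], [10, 9, 9], [8, 7, 6], [9, 8, 9], [7, 5, 7], [13, 11, 11], [11, 10, 11], [7, 8, 7], [7, 9, 6], [8, 8, 7], [10, 8, 9], [9, 10, 8], [5, 5, 5], [3, 4, 7], [4, 13, 22], [4, 14, 25], [4, 13, 25], [1, 10, 24], [31, 36, 42], [55, 58, 62], [63, 65, 66]]
3 46 [305.3 322.7] [439.2  50.6] 592.5 629
3 60 [452.4 326.9] [ 432.9 -189.1] 391.0 426
3 75 [220.4 326.7] [433.1 185. ] 794.5 827
3 90 [153.1 316.6] [449.1 288.5] 584.5 634
5 46 [305.3 322.7] [439.2  50.6] 593.0 629
5 60 [452.4 326.9] [ 432.9 -189.1] 391.5 426
5 75 [220.4 326.7] [433.2 185. ] 797.5 827
5 90 [153.2 316.6] [449.1 288.4] 587.0 634
7 46 [305.3 322.5] [439.4  50.6] 600.5 629
7 60 [452.4 326.9] [ 432.9 -189.1] 391.5 426
7 75 [220.5 326.8] [433.1 184.8] 803.5 827
7 90 [153.4 316.6] [449.1 288.2] 595.0 634
```

Emit:
jog_arm(motion=[{"tx":-0.12,"ty":-0.05,"wz":0.039},{"tx":-0.25,"ty":-0.1,"wz":0.078},{"tx":-0.37,"ty":-0.15,"wz":0.117},{"tx":-0.5,"ty":-0.2,"wz":0.156},{"tx":-0.624,"ty":-0.235,"wz":0.19},{"tx":-0.624,"ty":-0.235,"wz":0.19},{"tx":-0.624,"ty":-0.235,"wz":0.19}], fingers=0, grip_force=30)

```text
invalid input
```

Emit:
jog_arm(motion=[{"tx":-0.12,"ty":-0.05,"tz":0,"wx":0,"wy":0,"wz":0.039},{"tx":-0.25,"ty":-0.1,"tz":0,"wx":0,"wy":0,"wz":0.078},{"tx":-0.37,"ty":-0.15,"tz":0,"wx":0,"wy":0,"wz":0.117},{"tx":-0.5,"ty":-0.2,"tz":0,"wx":0,"wy":0,"wz":0.156},{"tx":-0.624,"ty":-0.235,"tz":0,"wx":0,"wy":0,"wz":0.19},{"tx":-0.624,"ty":-0.235,"tz":0,"wx":0,"wy":0,"wz":0.19}])

```text
time_s: 0.7
tool_pos: [327.8, 397.5, 248.3]
orientation: [3.141, 0.001, 2.161]
force: [-0.7, 0.7, 0.6]
gripper_width: 0.999
```

Emit:
jog_arm(motion=[{"tx":-0.13,"ty":0.03,"tz":0.05,"wx":0,"wy":0,"wz":0.039},{"tx":-0.26,"ty":0.06,"tz":0.1,"wx":0,"wy":0,"wz":0.078},{"tx":-0.39,"ty":0.09,"tz":0.15,"wx":0,"wy":0,"wz":0.117},{"tx":-0.52,"ty":0.12,"tz":0.2,"wx":0,"wy":0,"wz":0.156},{"tx":-0.642,"ty":0.155,"tz":0.233,"wx":0,"wy":0,"wz":0.191},{"tx":-0.642,"ty":0.155,"tz":0.233,"wx":0,"wy":0,"wz":0.191},{"tx":-0.642,"ty":0.155,"tz":0.233,"wx":0,"wy":0,"wz":0.191}])

```text
time_s: 1.28
tool_pos: [447.7, 288.8, 189.2]
orientation: [-3.14, 0.001, 1.569]
force: [0.3, 0.1, 0.5]
gripper_width: 0.999
```

```bash
python3 - <<'E'
from workcell import sensors, cams
import cv2
from h import *
s=sensors.read_state();m=cams.camera_model("wrist");im=cams.grab_frame("wrist")
print(s['time_s'],s['tool_pos'],s['orientation'],m['xyz'],m['rotation'])
for n,x,y,r,h in((90,449.2,288.5,21,90),(75,433.1,185,25,75)):
    for z in(h,0): cv2.polylines(im,[np.int32(proj(ring(x,y,z,r),m))],True,(0,255,0),1)
cv2.imwrite("pics/w1.png",im)
E
```

```text
1.2833 [447.6549168  288.82965348 189.15177187] [-3.14007532e+00  7.60319497e-04  1.56934340e+00] [447.57255418 370.35879918 315.28471818] [ 2.81763963e+00  1.30753563e-03 -1.25106116e-03]
```

View pics/w1.png

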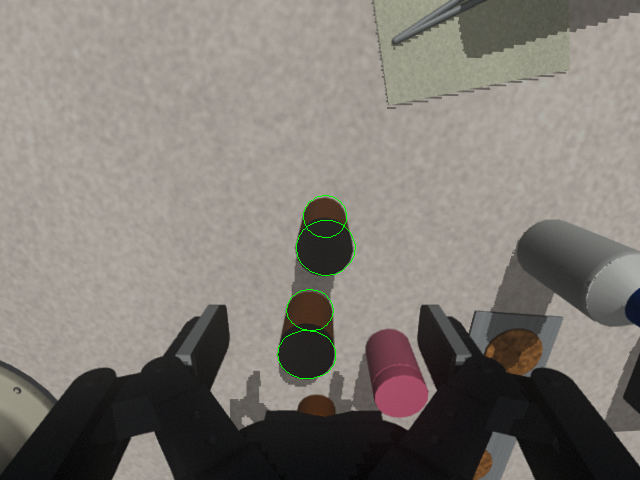

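The wrist view confirms the estimates: the overlays for the 90 mm jar (325,247) and the 75 mm jar (306,354) sit on the caps. Descending to grip the 90 mm jar.

Emit:
jog_arm(motion=[{"tx":0,"ty":0.006,"tz":0.12,"wx":0,"wy":0,"wz":0},{"tx":0,"ty":0.006,"tz":0.25,"wx":0,"wy":0,"wz":0},{"tx":0,"ty":0.006,"tz":0.36,"wx":0,"wy":0,"wz":0},{"tx":0,"ty":0.006,"tz":0.45,"wx":0,"wy":0,"wz":0},{"tx":0,"ty":0.006,"tz":0.508,"wx":0,"wy":0,"wz":0},{"tx":0,"ty":0.006,"tz":0.508,"wx":0,"wy":0,"wz":0},{"tx":0,"ty":0.006,"tz":0.508,"wx":0,"wy":0,"wz":0}])

```text
time_s: 1.92
tool_pos: [447.9, 290.6, 63.3]
orientation: [-3.141, 0.0, 1.573]
force: [-0.5, 0.0, 0.6]
gripper_width: 1.0
```

Emit:
jog_arm(motion=[{"tx":0,"ty":0,"tz":0,"wx":0,"wy":0,"wz":0},{"tx":0,"ty":0,"tz":0,"wx":0,"wy":0,"wz":0},{"tx":0,"ty":0,"tz":0,"wx":0,"wy":0,"wz":0},{"tx":0,"ty":0,"tz":0,"wx":0,"wy":0,"wz":0},{"tx":0,"ty":0,"tz":0,"wx":0,"wy":0,"wz":0},{"tx":0,"ty":0,"tz":0,"wx":0,"wy":0,"wz":0},{"tx":0,"ty":0,"tz":0,"wx":0,"wy":0,"wz":0},{"tx":0,"ty":0,"tz":0,"wx":0,"wy":0,"wz":0}], fingers=1, grip_force=35)

```text
time_s: 2.58
tool_pos: [449.1, 290.1, 64.2]
orientation: [3.14, -0.001, 1.571]
force: [-2.8, 0.4, 7.2]
gripper_width: 0.483
```

Emit:
jog_arm(motion=[{"tx":0,"ty":0,"tz":-0.06,"wx":0,"wy":0,"wz":0},{"tx":0,"ty":0,"tz":-0.14,"wx":0,"wy":0,"wz":0},{"tx":0,"ty":0,"tz":-0.24,"wx":0,"wy":0,"wz":0},{"tx":0,"ty":0,"tz":-0.34,"wx":0,"wy":0,"wz":0},{"tx":0,"ty":0,"tz":-0.42,"wx":0,"wy":0,"wz":0},{"tx":0,"ty":0,"tz":-0.44,"wx":0,"wy":0,"wz":0}])

```text
time_s: 3.08
tool_pos: [449.7, 290.3, 176.7]
orientation: [3.138, -0.003, 1.571]
force: [0.8, 1.3, -0.6]
gripper_width: 0.484
```

Emit:
jog_arm(motion=[{"tx":-0.05,"ty":0.07,"tz":0,"wx":0,"wy":0,"wz":0},{"tx":-0.13,"ty":0.18,"tz":0,"wx":0,"wy":0,"wz":0},{"tx":-0.23,"ty":0.31,"tz":0,"wx":0,"wy":0,"wz":0},{"tx":-0.33,"ty":0.44,"tz":0,"wx":0,"wy":0,"wz":0},{"tx":-0.43,"ty":0.58,"tz":0,"wx":0,"wy":0,"wz":0},{"tx":-0.53,"ty":0.72,"tz":0,"wx":0,"wy":0,"wz":0},{"tx":-0.6,"ty":0.81,"tz":0,"wx":0,"wy":0,"wz":0},{"tx":-0.625,"ty":0.848,"tz":0,"wx":0,"wy":0,"wz":0}])

```text
time_s: 3.75
tool_pos: [663.2, 130.1, 170.5]
orientation: [-3.14, 0.001, 1.568]
force: [0.1, -0.3, -1.3]
gripper_width: 0.483
```

Emit:
jog_arm(motion=[{"tx":0,"ty":0,"tz":0,"wx":0,"wy":0,"wz":0},{"tx":0,"ty":0,"tz":0,"wx":0,"wy":0,"wz":0},{"tx":0,"ty":0,"tz":0,"wx":0,"wy":0,"wz":0}])

```text
time_s: 4.0
tool_pos: [660.0, 134.0, 172.3]
orientation: [-3.14, 0.0, 1.571]
force: [0.3, 0.5, -0.9]
gripper_width: 0.479
```

```bash
cat > w.py <<'E'
from workcell import sensors, cams
from h import *
import sys
s=sensors.read_state();m=cams.camera_model("wrist");im=cams.grab_frame("wrist")
print(s['time_s'],s['tool_pos'],s['orientation'],s['gripper_width'])
for x,y,r,h in eval(sys.argv[2]):
    for z in h: cv2.polylines(im,[np.int32(proj(ring(x,y,z,r),m))],True,(0,255,0),1)
cv2.imwrite(sys.argv[1],im)
E
python3 w.py pics/w2.png "[(661.1,132.8,33,(8,)),(642.7,47.2,33,(8,))]"
```

```text
4.0 [660.02382246 134.01105136 172.34970471] [-3.14038748e+00  5.60443862e-05  1.57123168e+00] 0.47855382216901415
```

View pics/w2.png

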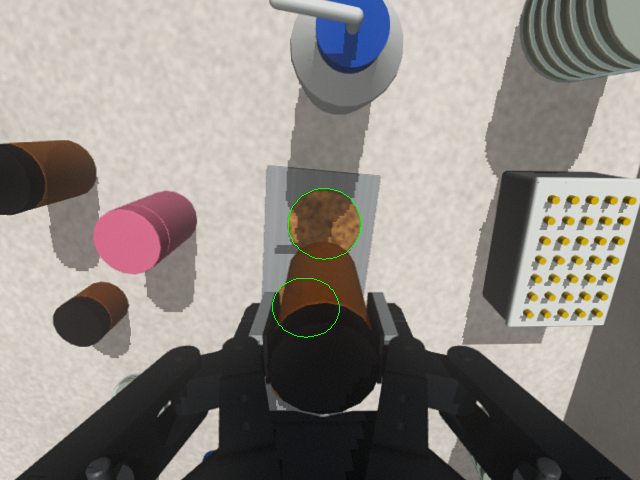

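Emit:
jog_arm(motion=[{"tx":0,"ty":0.004,"tz":0.06,"wx":0,"wy":0,"wz":0},{"tx":0,"ty":0.004,"tz":0.14,"wx":0,"wy":0,"wz":0},{"tx":0,"ty":0.004,"tz":0.22,"wx":0,"wy":0,"wz":0},{"tx":0,"ty":0.004,"tz":0.3,"wx":0,"wy":0,"wz":0},{"tx":0,"ty":0.004,"tz":0.35,"wx":0,"wy":0,"wz":0},{"tx":0,"ty":0.004,"tz":0.38,"wx":0,"wy":0,"wz":0},{"tx":0,"ty":0.004,"tz":0.395,"wx":0,"wy":0,"wz":0},{"tx":0,"ty":0.004,"tz":0.404,"wx":0,"wy":0,"wz":0}])

```text
time_s: 4.72
tool_pos: [661.7, 133.9, 72.4]
orientation: [3.141, -0.0, 1.571]
force: [0.1, -0.7, -0.5]
gripper_width: 0.483
```

Emit:
jog_arm(motion=[{"tx":0,"ty":0,"tz":0,"wx":0,"wy":0,"wz":0},{"tx":0,"ty":0,"tz":0,"wx":0,"wy":0,"wz":0},{"tx":0,"ty":0,"tz":0,"wx":0,"wy":0,"wz":0},{"tx":0,"ty":0,"tz":0,"wx":0,"wy":0,"wz":0}])

```text
time_s: 5.05
tool_pos: [662.1, 133.6, 72.8]
orientation: [3.141, -0.0, 1.571]
force: [-0.8, 0.0, -1.2]
gripper_width: 0.483
```

Emit:
jog_arm(motion=[{"tx":0,"ty":0,"tz":0,"wx":0,"wy":0,"wz":0},{"tx":0,"ty":0,"tz":0,"wx":0,"wy":0,"wz":0},{"tx":0,"ty":0,"tz":0,"wx":0,"wy":0,"wz":0},{"tx":0,"ty":0,"tz":0,"wx":0,"wy":0,"wz":0},{"tx":0,"ty":0,"tz":0,"wx":0,"wy":0,"wz":0},{"tx":0,"ty":0,"tz":0,"wx":0,"wy":0,"wz":0},{"tx":0,"ty":0,"tz":0,"wx":0,"wy":0,"wz":0},{"tx":0,"ty":0,"tz":0,"wx":0,"wy":0,"wz":0}], fingers=0)

```text
time_s: 5.72
tool_pos: [661.7, 133.5, 72.0]
orientation: [-3.142, 0.0, 1.571]
force: [0.3, 0.4, 0.0]
gripper_width: 1.001
```

Emit:
jog_arm(motion=[{"tx":0,"ty":0,"tz":-0.06,"wx":0,"wy":0,"wz":0},{"tx":0,"ty":0,"tz":-0.16,"wx":0,"wy":0,"wz":0},{"tx":0,"ty":0,"tz":-0.28,"wx":0,"wy":0,"wz":0},{"tx":0,"ty":0,"tz":-0.38,"wx":0,"wy":0,"wz":0},{"tx":0,"ty":0,"tz":-0.44,"wx":0,"wy":0,"wz":0}])

```text
time_s: 6.13
tool_pos: [662.3, 133.6, 185.6]
orientation: [3.138, -0.001, 1.571]
force: [0.1, -0.5, -0.7]
gripper_width: 0.998
```

Emit:
jog_arm(motion=[{"tx":0.03,"ty":-0.12,"tz":0,"wx":0,"wy":0,"wz":0},{"tx":0.06,"ty":-0.27,"tz":0,"wx":0,"wy":0,"wz":0},{"tx":0.09,"ty":-0.42,"tz":0,"wx":0,"wy":0,"wz":0},{"tx":0.12,"ty":-0.57,"tz":0,"wx":0,"wy":0,"wz":0},{"tx":0.16,"ty":-0.72,"tz":0,"wx":0,"wy":0,"wz":0},{"tx":0.19,"ty":-0.85,"tz":0,"wx":0,"wy":0,"wz":0},{"tx":0.206,"ty":-0.914,"tz":0,"wx":0,"wy":0,"wz":0},{"tx":0.206,"ty":-0.914,"tz":0,"wx":0,"wy":0,"wz":0}])

```text
time_s: 6.8
tool_pos: [430.6, 185.6, 182.9]
orientation: [3.141, -0.001, 1.573]
force: [-0.2, 0.8, 0.2]
gripper_width: 1.0
```

Emit:
jog_arm(motion=[{"tx":0,"ty":0,"tz":0,"wx":0,"wy":0,"wz":0},{"tx":0,"ty":0,"tz":0,"wx":0,"wy":0,"wz":0},{"tx":0,"ty":0,"tz":0,"wx":0,"wy":0,"wz":0}])

```text
time_s: 7.05
tool_pos: [434.0, 184.9, 181.9]
orientation: [-3.142, 0.0, 1.57]
force: [0.4, -0.6, 0.4]
gripper_width: 1.0
```

```bash
python3 w.py pics/w3.png "[(433.1,185,25,(75,0)),(439.3,50.6,23,(46,0)),(661.1,132.8,21,(98,8))]"; python3 - <<'E'
from h import *
from workcell import cams
im=cams.grab_frame("top"); m=cams.camera_model("top")
b=(im.max(2)<28)&(im[...,2].astype(int)-im[...,0]<=4)
uv,A=blob(b,proj([661,133,98],m)[0]);print(uv,A,fit(uv,m,21,(83,98)))
E
```

```text
7.05 [433.95027642 184.87552422 181.89536555] [-3.14157136e+00  1.24624327e-04  1.57031565e+00] 0.9999322871890209
[254.52480339 182.5523291 ] 551.0 (array([662.1581852 , 131.55208793]), 591.4343675147975)
```

View pics/w3.png

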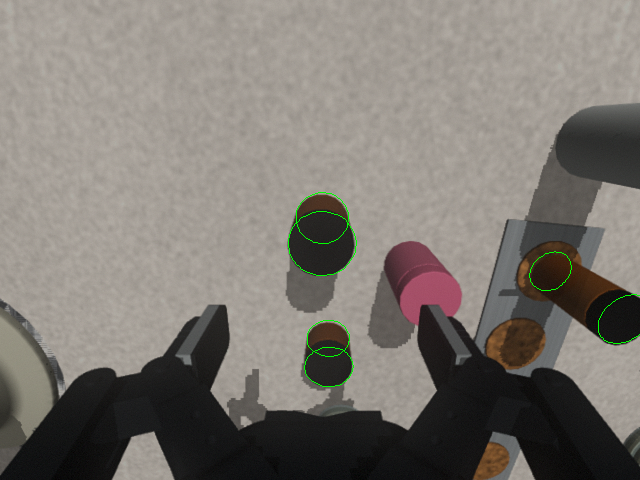

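The 90 mm jar stands on its pad, measured at (662.2,131.6) against a pad centre of (661.1,132.8). The overlay on the 75 mm jar (321,243) fits. Gripping the 75.

Emit:
jog_arm(motion=[{"tx":0,"ty":-0.002,"tz":0.12,"wx":0,"wy":0,"wz":0},{"tx":0,"ty":-0.002,"tz":0.25,"wx":0,"wy":0,"wz":0},{"tx":0,"ty":-0.002,"tz":0.36,"wx":0,"wy":0,"wz":0},{"tx":0,"ty":-0.002,"tz":0.45,"wx":0,"wy":0,"wz":0},{"tx":0,"ty":-0.002,"tz":0.5,"wx":0,"wy":0,"wz":0},{"tx":0,"ty":-0.002,"tz":0.5,"wx":0,"wy":0,"wz":0},{"tx":0,"ty":-0.002,"tz":0.5,"wx":0,"wy":0,"wz":0}])

```text
time_s: 7.73
tool_pos: [432.9, 184.9, 57.3]
orientation: [-3.141, 0.0, 1.57]
force: [0.7, -0.2, -0.1]
gripper_width: 1.003
```

Emit:
jog_arm(motion=[{"tx":0,"ty":0,"tz":0,"wx":0,"wy":0,"wz":0},{"tx":0,"ty":0,"tz":0,"wx":0,"wy":0,"wz":0},{"tx":0,"ty":0,"tz":0,"wx":0,"wy":0,"wz":0},{"tx":0,"ty":0,"tz":0,"wx":0,"wy":0,"wz":0},{"tx":0,"ty":0,"tz":0,"wx":0,"wy":0,"wz":0},{"tx":0,"ty":0,"tz":0,"wx":0,"wy":0,"wz":0},{"tx":0,"ty":0,"tz":0,"wx":0,"wy":0,"wz":0},{"tx":0,"ty":0,"tz":0,"wx":0,"wy":0,"wz":0}], fingers=1, grip_force=35)

```text
time_s: 8.4
tool_pos: [433.4, 185.4, 58.5]
orientation: [3.14, -0.001, 1.571]
force: [-1.1, -0.5, 5.7]
gripper_width: 0.577
```

Emit:
jog_arm(motion=[{"tx":0,"ty":0,"tz":-0.06,"wx":0,"wy":0,"wz":0},{"tx":0,"ty":0,"tz":-0.14,"wx":0,"wy":0,"wz":0},{"tx":0,"ty":0,"tz":-0.24,"wx":0,"wy":0,"wz":0},{"tx":0,"ty":0,"tz":-0.34,"wx":0,"wy":0,"wz":0},{"tx":0,"ty":0,"tz":-0.42,"wx":0,"wy":0,"wz":0},{"tx":0,"ty":0,"tz":-0.44,"wx":0,"wy":0,"wz":0},{"tx":0,"ty":0,"tz":-0.44,"wx":0,"wy":0,"wz":0},{"tx":0,"ty":0,"tz":-0.44,"wx":0,"wy":0,"wz":0}])

```text
time_s: 9.07
tool_pos: [432.6, 185.0, 166.2]
orientation: [-3.141, 0.0, 1.571]
force: [-0.0, 0.1, -2.3]
gripper_width: 0.575
```

Emit:
jog_arm(motion=[{"tx":-0.05,"ty":0.07,"tz":0,"wx":0,"wy":0,"wz":0},{"tx":-0.12,"ty":0.18,"tz":0,"wx":0,"wy":0,"wz":0},{"tx":-0.2,"ty":0.31,"tz":0,"wx":0,"wy":0,"wz":0},{"tx":-0.29,"ty":0.44,"tz":0,"wx":0,"wy":0,"wz":0},{"tx":-0.38,"ty":0.58,"tz":0,"wx":0,"wy":0,"wz":0},{"tx":-0.47,"ty":0.71,"tz":0,"wx":0,"wy":0,"wz":0},{"tx":-0.53,"ty":0.8,"tz":0,"wx":0,"wy":0,"wz":0},{"tx":-0.552,"ty":0.839,"tz":0,"wx":0,"wy":0,"wz":0}])

```text
time_s: 9.73
tool_pos: [644.2, 44.3, 163.6]
orientation: [-3.138, 0.001, 1.568]
force: [0.9, 0.7, -1.6]
gripper_width: 0.573
```

Emit:
jog_arm(motion=[{"tx":0,"ty":0,"tz":0,"wx":0,"wy":0,"wz":0},{"tx":0,"ty":0,"tz":0,"wx":0,"wy":0,"wz":0},{"tx":0,"ty":0,"tz":0,"wx":0,"wy":0,"wz":0},{"tx":0,"ty":0,"tz":0,"wx":0,"wy":0,"wz":0}])

```text
time_s: 10.07
tool_pos: [641.6, 47.8, 166.8]
orientation: [-3.141, -0.0, 1.572]
force: [-0.3, 0.0, -2.0]
gripper_width: 0.576
```

Emit:
jog_arm(motion=[{"tx":0,"ty":0.002,"tz":0.06,"wx":0,"wy":0,"wz":0},{"tx":0,"ty":0.002,"tz":0.14,"wx":0,"wy":0,"wz":0},{"tx":0,"ty":0.002,"tz":0.22,"wx":0,"wy":0,"wz":0},{"tx":0,"ty":0.002,"tz":0.3,"wx":0,"wy":0,"wz":0},{"tx":0,"ty":0.002,"tz":0.35,"wx":0,"wy":0,"wz":0},{"tx":0,"ty":0.002,"tz":0.38,"wx":0,"wy":0,"wz":0},{"tx":0,"ty":0.002,"tz":0.395,"wx":0,"wy":0,"wz":0},{"tx":0,"ty":0.002,"tz":0.404,"wx":0,"wy":0,"wz":0}])

```text
time_s: 10.73
tool_pos: [642.9, 47.3, 66.5]
orientation: [3.141, -0.0, 1.571]
force: [-8.7, -0.2, 14.7]
gripper_width: 0.578
```

Emit:
jog_arm(motion=[{"tx":0,"ty":0,"tz":0,"wx":0,"wy":0,"wz":0},{"tx":0,"ty":0,"tz":0,"wx":0,"wy":0,"wz":0},{"tx":0,"ty":0,"tz":0,"wx":0,"wy":0,"wz":0},{"tx":0,"ty":0,"tz":0,"wx":0,"wy":0,"wz":0}])

```text
time_s: 11.07
tool_pos: [643.4, 47.0, 66.7]
orientation: [3.141, -0.0, 1.571]
force: [0.0, 0.1, -1.9]
gripper_width: 0.576
```

Emit:
jog_arm(motion=[{"tx":0,"ty":0,"tz":0,"wx":0,"wy":0,"wz":0},{"tx":0,"ty":0,"tz":0,"wx":0,"wy":0,"wz":0},{"tx":0,"ty":0,"tz":0,"wx":0,"wy":0,"wz":0},{"tx":0,"ty":0,"tz":0,"wx":0,"wy":0,"wz":0},{"tx":0,"ty":0,"tz":0,"wx":0,"wy":0,"wz":0},{"tx":0,"ty":0,"tz":0,"wx":0,"wy":0,"wz":0},{"tx":0,"ty":0,"tz":0,"wx":0,"wy":0,"wz":0},{"tx":0,"ty":0,"tz":0,"wx":0,"wy":0,"wz":0}], fingers=0)

```text
time_s: 11.73
tool_pos: [643.0, 47.0, 66.0]
orientation: [3.142, 0.0, 1.571]
force: [0.7, 0.3, -1.2]
gripper_width: 1.0
```

Emit:
jog_arm(motion=[{"tx":0,"ty":0,"tz":-0.06,"wx":0,"wy":0,"wz":0},{"tx":0,"ty":0,"tz":-0.16,"wx":0,"wy":0,"wz":0},{"tx":0,"ty":0,"tz":-0.28,"wx":0,"wy":0,"wz":0},{"tx":0,"ty":0,"tz":-0.38,"wx":0,"wy":0,"wz":0},{"tx":0,"ty":0,"tz":-0.44,"wx":0,"wy":0,"wz":0},{"tx":0,"ty":0,"tz":-0.44,"wx":0,"wy":0,"wz":0}])

```text
time_s: 12.23
tool_pos: [644.3, 47.1, 180.5]
orientation: [3.136, -0.0, 1.571]
force: [0.2, 0.1, 0.8]
gripper_width: 0.999
```

Emit:
jog_arm(motion=[{"tx":-0.08,"ty":-0.07,"tz":0,"wx":0,"wy":0,"wz":0},{"tx":-0.19,"ty":-0.17,"tz":0,"wx":0,"wy":0,"wz":0},{"tx":-0.3,"ty":-0.27,"tz":0,"wx":0,"wy":0,"wz":0},{"tx":-0.41,"ty":-0.37,"tz":0,"wx":0,"wy":0,"wz":0},{"tx":-0.52,"ty":-0.47,"tz":0,"wx":0,"wy":0,"wz":0},{"tx":-0.63,"ty":-0.56,"tz":0,"wx":0,"wy":0,"wz":0},{"tx":-0.74,"ty":-0.66,"tz":0,"wx":0,"wy":0,"wz":0},{"tx":-0.8,"ty":-0.71,"tz":0,"wx":0,"wy":0,"wz":0}])

```text
time_s: 12.9
tool_pos: [462.9, -154.8, 175.3]
orientation: [-3.14, 0.0, 1.569]
force: [1.2, -0.7, -0.5]
gripper_width: 0.998
```

Emit:
jog_arm(motion=[{"tx":-0.08,"ty":-0.07,"tz":0,"wx":0,"wy":0,"wz":0},{"tx":-0.144,"ty":-0.13,"tz":0,"wx":0,"wy":0,"wz":0},{"tx":-0.144,"ty":-0.13,"tz":0,"wx":0,"wy":0,"wz":0},{"tx":-0.144,"ty":-0.13,"tz":0,"wx":0,"wy":0,"wz":0},{"tx":-0.144,"ty":-0.13,"tz":0,"wx":0,"wy":0,"wz":0}])

```text
time_s: 13.32
tool_pos: [433.1, -188.8, 175.5]
orientation: [-3.141, -0.0, 1.57]
force: [0.4, 0.1, 0.5]
gripper_width: 1.006
```

```bash
python3 w.py pics/w4.png "[(433,-189,18,(60,0)),(635.3,-42,33,(8,)),(637.8,-130.6,33,(8,))]"; python3 - <<'E'
from h import *
from workcell import cams
im=cams.grab_frame("top"); m=cams.camera_model("top")
b=(im.max(2)<28)&(im[...,2].astype(int)-im[...,0]<=4)
for x,y,H,r in((661,133,98,21),(642.7,47.2,83,25)):
  uv,A=blob(b,proj([x,y,H],m)[0]);print(uv,A,fit(uv,m,r,(H-15,H)))
E
```

```text
13.3167 [ 433.05493765 -188.77238864  175.50812487] [-3.14128029e+00 -3.57723588e-04  1.57047010e+00] 1.0057779341115292
[254.50812274 182.50391095] 554.0 (array([662.23655501, 131.57993012]), 591.4406311120838)
[307.90691782 195.92983036] 756.5 (array([643.56631201,  46.69369819]), 789.4059175255243)
```

View pics/w4.png

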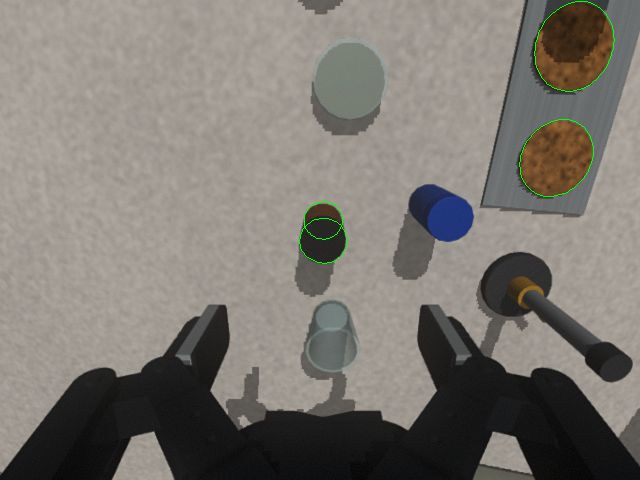

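The 75 mm jar stands at (643.6,46.7) against its pad at (642.7,47.2). The overlay on the 60 mm jar (323,241) fits. Gripping the 60.

Emit:
jog_arm(motion=[{"tx":0,"ty":0,"tz":0.12,"wx":0,"wy":0,"wz":0},{"tx":0,"ty":0,"tz":0.25,"wx":0,"wy":0,"wz":0},{"tx":0,"ty":0,"tz":0.37,"wx":0,"wy":0,"wz":0},{"tx":0,"ty":0,"tz":0.47,"wx":0,"wy":0,"wz":0},{"tx":0,"ty":0,"tz":0.534,"wx":0,"wy":0,"wz":0},{"tx":0,"ty":0,"tz":0.534,"wx":0,"wy":0,"wz":0},{"tx":0,"ty":0,"tz":0.534,"wx":0,"wy":0,"wz":0}])

```text
time_s: 14.0
tool_pos: [432.9, -188.3, 42.1]
orientation: [-3.14, -0.001, 1.572]
force: [-0.3, 0.1, -0.1]
gripper_width: 1.001
```

Emit:
jog_arm(motion=[{"tx":0,"ty":0,"tz":0,"wx":0,"wy":0,"wz":0},{"tx":0,"ty":0,"tz":0,"wx":0,"wy":0,"wz":0},{"tx":0,"ty":0,"tz":0,"wx":0,"wy":0,"wz":0},{"tx":0,"ty":0,"tz":0,"wx":0,"wy":0,"wz":0},{"tx":0,"ty":0,"tz":0,"wx":0,"wy":0,"wz":0},{"tx":0,"ty":0,"tz":0,"wx":0,"wy":0,"wz":0},{"tx":0,"ty":0,"tz":0,"wx":0,"wy":0,"wz":0},{"tx":0,"ty":0,"tz":0,"wx":0,"wy":0,"wz":0}], fingers=1, grip_force=35)

```text
time_s: 14.67
tool_pos: [433.5, -189.2, 43.5]
orientation: [3.14, 0.001, 1.571]
force: [-0.6, 0.5, 6.2]
gripper_width: 0.409
```

Emit:
jog_arm(motion=[{"tx":0,"ty":0,"tz":-0.06,"wx":0,"wy":0,"wz":0},{"tx":0,"ty":0,"tz":-0.14,"wx":0,"wy":0,"wz":0},{"tx":0,"ty":0,"tz":-0.24,"wx":0,"wy":0,"wz":0},{"tx":0,"ty":0,"tz":-0.34,"wx":0,"wy":0,"wz":0},{"tx":0,"ty":0,"tz":-0.42,"wx":0,"wy":0,"wz":0},{"tx":0,"ty":0,"tz":-0.44,"wx":0,"wy":0,"wz":0},{"tx":0,"ty":0,"tz":-0.44,"wx":0,"wy":0,"wz":0},{"tx":0,"ty":0,"tz":-0.44,"wx":0,"wy":0,"wz":0}])

```text
time_s: 15.33
tool_pos: [432.9, -188.9, 151.7]
orientation: [-3.141, -0.0, 1.571]
force: [-0.4, 0.8, -1.1]
gripper_width: 0.416
```

Emit:
jog_arm(motion=[{"tx":0.05,"ty":0.07,"tz":0,"wx":0,"wy":0,"wz":0},{"tx":0.13,"ty":0.18,"tz":0,"wx":0,"wy":0,"wz":0},{"tx":0.22,"ty":0.3,"tz":0,"wx":0,"wy":0,"wz":0},{"tx":0.31,"ty":0.43,"tz":0,"wx":0,"wy":0,"wz":0},{"tx":0.41,"ty":0.56,"tz":0,"wx":0,"wy":0,"wz":0},{"tx":0.5,"ty":0.69,"tz":0,"wx":0,"wy":0,"wz":0},{"tx":0.565,"ty":0.775,"tz":0,"wx":0,"wy":0,"wz":0},{"tx":0.588,"ty":0.809,"tz":0,"wx":0,"wy":0,"wz":0}])

```text
time_s: 16.0
tool_pos: [636.8, -39.3, 149.3]
orientation: [-3.138, -0.001, 1.573]
force: [0.4, 0.4, -1.9]
gripper_width: 0.411
```

Emit:
jog_arm(motion=[{"tx":0,"ty":0,"tz":0,"wx":0,"wy":0,"wz":0},{"tx":0,"ty":0,"tz":0,"wx":0,"wy":0,"wz":0},{"tx":0,"ty":0,"tz":0,"wx":0,"wy":0,"wz":0},{"tx":0,"ty":0,"tz":0,"wx":0,"wy":0,"wz":0}])

```text
time_s: 16.33
tool_pos: [634.3, -43.0, 152.6]
orientation: [-3.141, 0.0, 1.57]
force: [1.1, 0.1, -1.3]
gripper_width: 0.407
```

Emit:
jog_arm(motion=[{"tx":0.002,"ty":0.002,"tz":0.06,"wx":0,"wy":0,"wz":0},{"tx":0.002,"ty":0.002,"tz":0.14,"wx":0,"wy":0,"wz":0},{"tx":0.002,"ty":0.002,"tz":0.22,"wx":0,"wy":0,"wz":0},{"tx":0.002,"ty":0.002,"tz":0.3,"wx":0,"wy":0,"wz":0},{"tx":0.002,"ty":0.002,"tz":0.35,"wx":0,"wy":0,"wz":0},{"tx":0.002,"ty":0.002,"tz":0.38,"wx":0,"wy":0,"wz":0},{"tx":0.002,"ty":0.002,"tz":0.395,"wx":0,"wy":0,"wz":0},{"tx":0.002,"ty":0.002,"tz":0.402,"wx":0,"wy":0,"wz":0}])

```text
time_s: 17.0
tool_pos: [635.7, -41.8, 52.3]
orientation: [3.141, 0.0, 1.57]
force: [-0.1, -0.2, -1.0]
gripper_width: 0.411
```

Emit:
jog_arm(motion=[{"tx":0,"ty":0,"tz":0,"wx":0,"wy":0,"wz":0},{"tx":0,"ty":0,"tz":0,"wx":0,"wy":0,"wz":0},{"tx":0,"ty":0,"tz":0,"wx":0,"wy":0,"wz":0},{"tx":0,"ty":0,"tz":0,"wx":0,"wy":0,"wz":0}])

```text
time_s: 17.33
tool_pos: [636.1, -41.5, 52.8]
orientation: [3.14, 0.0, 1.571]
force: [-0.4, -0.3, -1.4]
gripper_width: 0.415
```

Emit:
jog_arm(motion=[{"tx":0,"ty":0,"tz":0,"wx":0,"wy":0,"wz":0},{"tx":0,"ty":0,"tz":0,"wx":0,"wy":0,"wz":0},{"tx":0,"ty":0,"tz":0,"wx":0,"wy":0,"wz":0},{"tx":0,"ty":0,"tz":0,"wx":0,"wy":0,"wz":0},{"tx":0,"ty":0,"tz":0,"wx":0,"wy":0,"wz":0},{"tx":0,"ty":0,"tz":0,"wx":0,"wy":0,"wz":0},{"tx":0,"ty":0,"tz":0,"wx":0,"wy":0,"wz":0},{"tx":0,"ty":0,"tz":0,"wx":0,"wy":0,"wz":0}], fingers=0)

```text
time_s: 18.0
tool_pos: [635.7, -41.5, 52.0]
orientation: [-3.142, 0.0, 1.571]
force: [-0.0, 0.5, 0.1]
gripper_width: 0.998
```

Emit:
jog_arm(motion=[{"tx":0,"ty":0,"tz":-0.06,"wx":0,"wy":0,"wz":0},{"tx":0,"ty":0,"tz":-0.16,"wx":0,"wy":0,"wz":0},{"tx":0,"ty":0,"tz":-0.28,"wx":0,"wy":0,"wz":0},{"tx":0,"ty":0,"tz":-0.38,"wx":0,"wy":0,"wz":0},{"tx":0,"ty":0,"tz":-0.44,"wx":0,"wy":0,"wz":0},{"tx":0,"ty":0,"tz":-0.44,"wx":0,"wy":0,"wz":0}])

```text
time_s: 18.5
tool_pos: [637.1, -41.5, 166.4]
orientation: [3.136, 0.0, 1.571]
force: [-1.0, 0.1, 0.9]
gripper_width: 0.998
```

Emit:
jog_arm(motion=[{"tx":0.06,"ty":-0.12,"tz":0,"wx":0,"wy":0,"wz":0},{"tx":0.12,"ty":-0.26,"tz":0,"wx":0,"wy":0,"wz":0},{"tx":0.18,"ty":-0.4,"tz":0,"wx":0,"wy":0,"wz":0},{"tx":0.25,"ty":-0.54,"tz":0,"wx":0,"wy":0,"wz":0},{"tx":0.31,"ty":-0.67,"tz":0,"wx":0,"wy":0,"wz":0},{"tx":0.368,"ty":-0.786,"tz":0,"wx":0,"wy":0,"wz":0},{"tx":0.368,"ty":-0.786,"tz":0,"wx":0,"wy":0,"wz":0}])

```text
time_s: 19.08
tool_pos: [435.0, 52.0, 161.6]
orientation: [-3.14, -0.0, 1.573]
force: [-0.1, -0.7, -0.4]
gripper_width: 1.001
```

Emit:
jog_arm(motion=[{"tx":0,"ty":0,"tz":0,"wx":0,"wy":0,"wz":0},{"tx":0,"ty":0,"tz":0,"wx":0,"wy":0,"wz":0},{"tx":0,"ty":0,"tz":0,"wx":0,"wy":0,"wz":0}])

```text
time_s: 19.33
tool_pos: [439.8, 50.3, 161.6]
orientation: [-3.141, 0.0, 1.57]
force: [0.1, -0.0, 0.5]
gripper_width: 1.0
```

```bash
python3 w.py pics/w5.png "[(439.3,50.6,23,(46,0))]"; python3 - <<'E'
from h import *
from workcell import cams
im=cams.grab_frame("top"); m=cams.camera_model("top")
b=(im.max(2)<28)&(im[...,2].astype(int)-im[...,0]<=4)
for x,y,H,r in((661,133,98,21),(642.7,47.2,83,25),(635.3,-42,68,18)):
  uv,A=blob(b,proj([x,y,H],m)[0]);print(uv,A,fit(uv,m,r,(H-15,H)))
E
```

```text
19.3333 [439.80499879  50.25086689 161.61246907] [-3.14126720e+00  1.66048960e-04  1.57046049e+00] 1.0001335778652303
[254.54406475 182.53806954] 556.0 (array([662.18143463, 131.52176817]), 591.4308869314846)
[307.90360123 195.96179183] 759.0 (array([643.51384268,  46.69869575]), 789.4043429289013)
[361.71589883 202.24661247] 369.0 (array([636.20832865, -41.27804876]), 406.2660191154573)
```

View pics/w5.png

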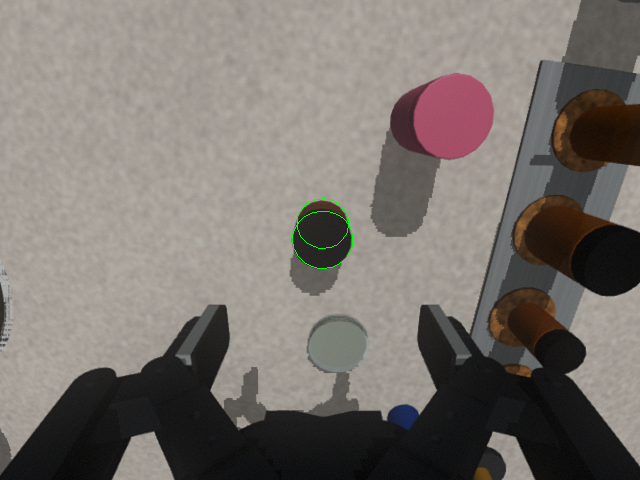

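The 60 mm jar stands at (636.2,-41.3) against its pad at (635.3,-42). The overlay on the 46 mm jar (322,240) fits. Gripping the last jar.

Emit:
jog_arm(motion=[{"tx":0,"ty":0,"tz":0.12,"wx":0,"wy":0,"wz":0},{"tx":0,"ty":0,"tz":0.25,"wx":0,"wy":0,"wz":0},{"tx":0,"ty":0,"tz":0.37,"wx":0,"wy":0,"wz":0},{"tx":0,"ty":0,"tz":0.47,"wx":0,"wy":0,"wz":0},{"tx":0,"ty":0,"tz":0.53,"wx":0,"wy":0,"wz":0},{"tx":0,"ty":0,"tz":0.53,"wx":0,"wy":0,"wz":0},{"tx":0,"ty":0,"tz":0.53,"wx":0,"wy":0,"wz":0}])

```text
time_s: 20.02
tool_pos: [439.1, 50.2, 29.1]
orientation: [-3.14, 0.0, 1.57]
force: [-0.7, 0.1, 0.5]
gripper_width: 1.003
```

Emit:
jog_arm(motion=[{"tx":0,"ty":0,"tz":0,"wx":0,"wy":0,"wz":0},{"tx":0,"ty":0,"tz":0,"wx":0,"wy":0,"wz":0},{"tx":0,"ty":0,"tz":0,"wx":0,"wy":0,"wz":0},{"tx":0,"ty":0,"tz":0,"wx":0,"wy":0,"wz":0},{"tx":0,"ty":0,"tz":0,"wx":0,"wy":0,"wz":0},{"tx":0,"ty":0,"tz":0,"wx":0,"wy":0,"wz":0},{"tx":0,"ty":0,"tz":0,"wx":0,"wy":0,"wz":0},{"tx":0,"ty":0,"tz":0,"wx":0,"wy":0,"wz":0}], fingers=1, grip_force=35)

```text
time_s: 20.68
tool_pos: [440.0, 50.5, 30.8]
orientation: [3.14, -0.0, 1.571]
force: [-0.5, -0.0, 4.9]
gripper_width: 0.531
```

Emit:
jog_arm(motion=[{"tx":0,"ty":0,"tz":-0.06,"wx":0,"wy":0,"wz":0},{"tx":0,"ty":0,"tz":-0.14,"wx":0,"wy":0,"wz":0},{"tx":0,"ty":0,"tz":-0.24,"wx":0,"wy":0,"wz":0},{"tx":0,"ty":0,"tz":-0.34,"wx":0,"wy":0,"wz":0},{"tx":0,"ty":0,"tz":-0.42,"wx":0,"wy":0,"wz":0},{"tx":0,"ty":0,"tz":-0.44,"wx":0,"wy":0,"wz":0},{"tx":0,"ty":0,"tz":-0.44,"wx":0,"wy":0,"wz":0},{"tx":0,"ty":0,"tz":-0.44,"wx":0,"wy":0,"wz":0}])

```text
time_s: 21.35
tool_pos: [439.2, 50.5, 138.9]
orientation: [-3.141, 0.0, 1.571]
force: [-0.5, -0.2, -0.8]
gripper_width: 0.526
```

Emit:
jog_arm(motion=[{"tx":-0.07,"ty":0.08,"tz":0,"wx":0,"wy":0,"wz":0},{"tx":-0.17,"ty":0.19,"tz":0,"wx":0,"wy":0,"wz":0},{"tx":-0.28,"ty":0.31,"tz":0,"wx":0,"wy":0,"wz":0},{"tx":-0.39,"ty":0.43,"tz":0,"wx":0,"wy":0,"wz":0},{"tx":-0.5,"ty":0.55,"tz":0,"wx":0,"wy":0,"wz":0},{"tx":-0.6,"ty":0.66,"tz":0,"wx":0,"wy":0,"wz":0},{"tx":-0.68,"ty":0.745,"tz":0,"wx":0,"wy":0,"wz":0},{"tx":-0.724,"ty":0.793,"tz":0,"wx":0,"wy":0,"wz":0}])

```text
time_s: 22.02
tool_pos: [638.5, -132.8, 136.3]
orientation: [-3.139, -0.0, 1.569]
force: [0.1, -0.1, 0.2]
gripper_width: 0.527
```

Emit:
jog_arm(motion=[{"tx":0,"ty":0,"tz":0,"wx":0,"wy":0,"wz":0},{"tx":0,"ty":0,"tz":0,"wx":0,"wy":0,"wz":0},{"tx":0,"ty":0,"tz":0,"wx":0,"wy":0,"wz":0},{"tx":0,"ty":0,"tz":0,"wx":0,"wy":0,"wz":0}])

```text
time_s: 22.35
tool_pos: [636.7, -129.6, 139.1]
orientation: [-3.141, -0.0, 1.572]
force: [-0.0, -0.5, -0.8]
gripper_width: 0.531
```

Emit:
jog_arm(motion=[{"tx":-0.002,"ty":0.002,"tz":0.06,"wx":0,"wy":0,"wz":0},{"tx":-0.002,"ty":0.002,"tz":0.14,"wx":0,"wy":0,"wz":0},{"tx":-0.002,"ty":0.002,"tz":0.22,"wx":0,"wy":0,"wz":0},{"tx":-0.002,"ty":0.002,"tz":0.3,"wx":0,"wy":0,"wz":0},{"tx":-0.002,"ty":0.002,"tz":0.35,"wx":0,"wy":0,"wz":0},{"tx":-0.002,"ty":0.002,"tz":0.38,"wx":0,"wy":0,"wz":0},{"tx":-0.002,"ty":0.002,"tz":0.395,"wx":0,"wy":0,"wz":0},{"tx":-0.002,"ty":0.002,"tz":0.402,"wx":0,"wy":0,"wz":0}])

```text
time_s: 23.02
tool_pos: [638.0, -130.7, 39.3]
orientation: [3.141, 0.0, 1.571]
force: [0.3, 0.9, -0.3]
gripper_width: 0.525
```

Emit:
jog_arm(motion=[{"tx":0,"ty":0,"tz":0,"wx":0,"wy":0,"wz":0},{"tx":0,"ty":0,"tz":0,"wx":0,"wy":0,"wz":0},{"tx":0,"ty":0,"tz":0,"wx":0,"wy":0,"wz":0},{"tx":0,"ty":0,"tz":0,"wx":0,"wy":0,"wz":0}])

```text
time_s: 23.35
tool_pos: [638.4, -131.1, 39.8]
orientation: [3.14, 0.0, 1.571]
force: [-0.0, -0.5, -0.4]
gripper_width: 0.525
```

Emit:
jog_arm(motion=[{"tx":0,"ty":0,"tz":0,"wx":0,"wy":0,"wz":0},{"tx":0,"ty":0,"tz":0,"wx":0,"wy":0,"wz":0},{"tx":0,"ty":0,"tz":0,"wx":0,"wy":0,"wz":0},{"tx":0,"ty":0,"tz":0,"wx":0,"wy":0,"wz":0},{"tx":0,"ty":0,"tz":0,"wx":0,"wy":0,"wz":0},{"tx":0,"ty":0,"tz":0,"wx":0,"wy":0,"wz":0},{"tx":0,"ty":0,"tz":0,"wx":0,"wy":0,"wz":0},{"tx":0,"ty":0,"tz":0,"wx":0,"wy":0,"wz":0}], fingers=0)

```text
time_s: 24.02
tool_pos: [638.0, -131.0, 39.0]
orientation: [-3.142, 0.0, 1.571]
force: [-0.1, -0.6, -0.1]
gripper_width: 0.998
```

Emit:
jog_arm(motion=[{"tx":0,"ty":0,"tz":-0.06,"wx":0,"wy":0,"wz":0},{"tx":0,"ty":0,"tz":-0.16,"wx":0,"wy":0,"wz":0},{"tx":0,"ty":0,"tz":-0.28,"wx":0,"wy":0,"wz":0},{"tx":0,"ty":0,"tz":-0.4,"wx":0,"wy":0,"wz":0},{"tx":0,"ty":0,"tz":-0.5,"wx":0,"wy":0,"wz":0},{"tx":0,"ty":0,"tz":-0.56,"wx":0,"wy":0,"wz":0},{"tx":0,"ty":0,"tz":-0.56,"wx":0,"wy":0,"wz":0}])

```text
time_s: 24.6
tool_pos: [639.2, -131.2, 183.4]
orientation: [3.136, 0.001, 1.571]
force: [0.6, 0.4, 0.6]
gripper_width: 1.004
```

Emit:
jog_arm(motion=[{"tx":0.06,"ty":-0.12,"tz":0,"wx":0,"wy":0,"wz":0},{"tx":0.12,"ty":-0.26,"tz":0,"wx":0,"wy":0,"wz":0},{"tx":0.18,"ty":-0.4,"tz":0,"wx":0,"wy":0,"wz":0},{"tx":0.25,"ty":-0.54,"tz":0,"wx":0,"wy":0,"wz":0},{"tx":0.31,"ty":-0.67,"tz":0,"wx":0,"wy":0,"wz":0},{"tx":0.36,"ty":-0.78,"tz":0,"wx":0,"wy":0,"wz":0},{"tx":0.36,"ty":-0.78,"tz":0,"wx":0,"wy":0,"wz":0},{"tx":0.36,"ty":-0.78,"tz":0,"wx":0,"wy":0,"wz":0}])

```text
time_s: 25.27
tool_pos: [442.0, -40.5, 178.8]
orientation: [3.141, 0.0, 1.572]
force: [-0.2, 0.5, 0.9]
gripper_width: 0.997
```

```bash
python3 - <<'E'
from h import *
from workcell import cams
im=cams.grab_frame("top"); m=cams.camera_model("top")
b=(im.max(2)<28)&(im[...,2].astype(int)-im[...,0]<=4)
for x,y,H,r in((661.1,132.8,98,21),(642.7,47.2,83,25),(635.3,-42,68,18),(637.8,-130.6,54,23)):
  uv,A=blob(b,proj([x,y,H],m)[0]);s,Am=fit(uv,m,r,(H-15,H));print(H,uv,A,Am,s,np.hypot(*(s-[x,y])))
cv2.imwrite("pics/scene9.png",cams.grab_frame("scene"))
E
```

```text
98 [254.47803851 182.51534296] 554.0 591.4469789451687 [662.21781556 131.62756571] 1.6199116568577763
83 [307.89329806 195.90608466] 756.0 789.4089428191073 [643.60517232  46.71598595] 1.0264533751153258
68 [361.71695986 202.26138926] 369.5 406.2644149577245 [636.18374981 -41.27973114] 1.1400881366831908
54 [415.07174393 202.28338852] 604.0 641.0124146402813 [ 638.97285195 -131.18611897] 1.3111510783792197
```

View pics/scene9.png

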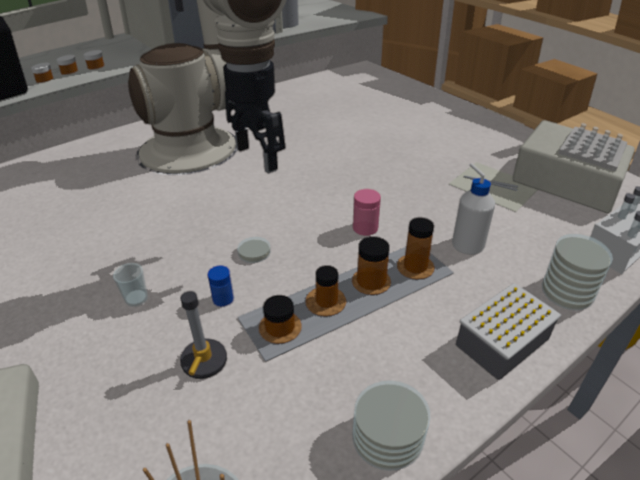

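The scene view shows all four jars upright on the pads, in rising height from the burner: (279,318), (326,290), (373,265), (419,247). The arm is clear of everything.

```bash
python3 -c "
from workcell import ticket
print(ticket.hand_in())"
```

```text
the job is handed in; nothing more can be done
None
```

All four jars are on the cork pads in height order, 46, 60, 75 and 90 mm counted from the burner. I handed the job in after about 25 s of the 109 s; no verdict is reported.

- **Position:** the last top-camera check put each jar axis 1.0–1.6 mm from its pad centre (limit 12 mm), with calibration good to about 2 mm.
- **Upright and clear:** the scene picture shows all four jars upright, and the gripper open and touching nothing. The burner and the two decoy jars look unmoved.
- **Odd results:** my first fits for the 75 and 90 mm jars were 3–8 mm off because amber glass was counted as cap. I corrected that before moving. The first move call was refused as invalid input and nothing moved. Setting down the 75 mm jar gave a brief 15 N reading.

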